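# Set the indexing dial and lock it

### The job

With a fingertip against the yellow post, gently push the dial of the rotary table round until its white index line meets the middle of the red strip on the scale, then push the green-knobbed lever outwards, away from the dial, to its stop to lock the table. Do not pinch the post or the lever, and do not grip or lift anything: the wooden blank stays standing in the middle of the dial and the other things on the bench stay where they are. Finish with the hand clear.

Things in the scene. Friction and masses are not known exactly. Their poses are not given: they have to be found in the camera images.
- rotary_base: blue base plate of the rotary table, fixed to the bench, 230 (x) x 355 (y) x 14 mm. Its origin lies on the bench (underside of the plate) straight below the dial's axis; the plate reaches from x -115 to +115 and from y -120 to +235 mm in its frame. An aluminium scale disc, 210 mm across with black lines every 15 degrees, lies round the dial with its top 20 mm above the bench. Its yaw is that of the whole instrument
- dial_centre (a point): centre of the dial's top face, on the dial's vertical axis, 30 mm above the bench
- dial (a joint): turn of the dark metal dial (about 0.3 kg) (150 mm across, 10 mm thick, top face 30 mm above the bench), rad, positive counter-clockwise from above; at 0 the white index line points along the base's -x (roughly to the robot). It turns freely both ways past any position used (limits +-7 rad), with a dry friction of about 0.15 N m (2 to 3 N at the post), and stays where it is left
- dial_index (a point): outer end of the white index line (5 mm wide, painted radially on the dial), on the rim of the dial's top face, 75 mm from its axis
- dial_post (a point): yellow upright post on the dial, diameter 14 mm, 38 mm tall, 62 mm from the dial's axis, exactly opposite the index line; this point is the middle of its foot, on the dial's top face (30 mm above the bench), so its top is 68 mm above the bench. It is a plastic sleeve that spins freely on its pin, so a finger rolls along it; it can be pushed from either side
- target_line (a point): the target: point on the centre line of the red strip (8 mm wide, 27 mm long, lying radially on the scale disc from 77 to 104 mm from the axis), taken at 75 mm from the axis and at the height of the dial's top, so that it coincides with dial_index when the dial is right. The strip is fixed
- lock_lever (a joint): turn of the clamp lever about its upright pivot, which lies at x 0, y +170 mm in the base's frame; rad, 0 = arm along the base's -x, growing clockwise from above, so that the knob swings outwards (+y of the base, away from the dial); 1.2 = at its stop = locked. It begins between 0 and 0.25, has a dry friction of about 0.12 N m and stays where it is left; locking does not depend on any force
- lever_knob (a point): green upright knob (a freely spinning sleeve) on the lever's free end, diameter 14 mm, 39 mm tall, 50 mm from the pivot; this point is the middle of its foot, 29 mm above the bench, its top is 68 mm above the bench. The lever's dark arm below it, 13 mm wide, has its top 29 mm above the bench
- blank: loose turned wooden blank, 40 mm across and 38 mm tall, standing in the middle of the dial; origin at the centre of its underside
- offcut: loose wooden offcut, 90 x 45 x 35 mm, right of the base; origin under its centre
- screw_jar: loose amber jar, 60 mm across, 75 mm tall, right of the base; origin under its centre
- tape_case: loose yellow case, 68 x 66 x 36 mm, beyond the base; origin under its centre
- glue: loose white bottle, 44 mm across, 95 mm tall, beyond the base; origin under its centre
- driver: loose screwdriver lying on the bench at the left, 200 mm long; its origin lies under its middle
- spanner: loose wrench lying on the bench at the right, 180 mm long; its origin lies under its middle
- paint_tin: loose tin with a green label, 90 mm across, 100 mm tall, at the left; origin under its centre
There are look-alikes about, which are no part of the job. What is shaped like the blank but orange is not meant.

How it is judged:
By the outcome, as a careful person would: the job done as asked, in the order asked, and still so for the second after the job is handed in, with the robot touching nothing.
It also fails if it takes over 61 s, if anything falls off the work surface, if the arm or the gripper's body presses on something with over 40 N, if the wrist force passes 120 N, or if a joint passes its speed limit or range.

### The arm

A 6-joint arm with a two-finger parallel gripper is mounted at the origin on the work surface. World frame = base frame: x ahead of the robot, y to its left, z up, the work surface at z = 0. Lengths are in m, angles in rad, forces in N, time in s.
With the tool pointing down it reaches from about 0.275 to 0.725 m from the base axis. Payload 5.6 kg.
Tool frame: the origin (TCP) lies midway between the tips of the shut fingers; the grasp point (between the pads) lies 19 mm behind it; x points along the fingers, y is the direction in which the jaws open and shut, and the axes are right-handed (so a half turn about x gives the same grasp; the last joint's range is limited). The gripper opens to 85 mm and grips with 20 to 120 N. Pads are 22 mm wide; open, the fingers measure 114 mm over their backs; the gripper's body (76 mm by 85 mm) begins 54 mm behind the grasp point. The pads swing forward as they close: fully open they stand 13 mm farther back than shut.
Start: joints at [1.402, 0.255, 0.108, 0, -1.424, -0.285], TCP at [0.241, 0.494, 0.231] pointing down, gripper open.
Joint ranges: [-2.95, 2.95], [-1.21, 1.97], [-1.09, 1.5], [-2.87, 1.71], [-2.94, -0.07], [-3.05, 3.05]. Speed limits (rad/s): [2.57, 2.57, 3.14, 3.14, 3.14, 3.14].

### API

Orientations are given as a unit quaternion [w, x, y, z].
In Python, from cell import env gives the robot as it stands. Calls block until the motion is done:
- env.move_ptp(position, orientation): joint-space move of the TCP to a pose.
- env.line_to(position, rot=None, speed=0.15): straight line of the TCP; rot=None keeps the orientation; speed is the mean speed in m/s.
- env.move_j(angles): joint-space move.
- env.open_gripper() and env.close(): open the fingers fully, or close them until they stop; the grip force is fixed at half the most.
- env.pause(seconds).
- env.solve_ik(position, orientation): joint angles nearest the present ones, or None.
- env.sense(): the state.
- env.read_camera(name): name is "scene" or "top" or "wrist"; returns the picture (480x640x3 uint8, red, green, blue); there is no depth.
- env.get_calibration(name): a dict with "fov_y" (degrees; the focal length in pixels is half the picture's height over the tangent of half this angle, whatever the lens; pixels are square), "cx", "cy" (the principal point, pixels), "T" (4x4, takes a point from camera to world coordinates); the wrist camera has in their place "tool_from_camera" (4x4, takes a point from camera to tool coordinates, whose origin is the TCP and whose axes are the tool frame's). Camera axes: x right, y up, looking along -z (the intrinsics and any distortion apply to the point x, -y, -z); pixel columns grow to the right and rows downward; lengths in m; the calibration is good to about 2 mm. The wrist camera is an equidistant fisheye: a pixel r from the principal point sees the ray r / f radians off the axis. A picture is of the moment at which its call begins: read the wrist's pose just before it. get_calibration takes no time and is no camera call.
A pose or a line that the arm cannot do raises env.MotionError and nothing moves.
- env.finish_job(): hands the job in, once; it reports no verdict.
The state is a dict: "clock": time; "joint_pos": joint angles; "qd": joint speeds; "tau": joint torques, N m; "ee_pos": TCP position; "ee_rot": TCP orientation; "force": force on the tool from outside, world axes, zero at the start; "torque": the same for the moment, N m; "grip_width": finger opening in m.
Only numpy, scipy, OpenCV 4.12 (cv2) and the standard library are available. Lean on these libraries where they do the work, as an engineer would, in place of code of your own. Each camera call takes 0.05 s, during which the arm holds its last target.

## Working session

There is one attempt and no reset: what is moved stays moved. The work goes in short steps, each a Python script; the robot and the scene stay as the last script left them, time stands still between calls to the robot, and variables do not carry over. Pictures are saved under pics/ and viewed, and the job is handed in when it is done.

```bash
ls; mkdir -p pics; python3 - <<'E'
from cell import env
import cv2
for n in ("scene","top","wrist"):
    im=env.read_camera(n); cv2.imwrite(f"pics/{n}0.png",im[:,:,::-1])
    print(n,env.get_calibration(n))
print(env.sense())
E
```

```text
pics
scene {'fov_y': 55.91079939621114, 'cx': 320.6914629626919, 'cy': 245.89338710151907, 'T': array([[ 0.23578561, -0.60458268,  0.76084488,  1.3888144 ],
       [ 0.97161693,  0.13125309, -0.19680745, -0.22461859],
       [ 0.01912314,  0.78565413,  0.61837035,  0.71305855],
       [ 0.        ,  0.        ,  0.        ,  1.        ]])}
top {'fov_y': 56.18826379597416, 'cx': 316.26125712366496, 'cy': 235.89292054392493, 'T': array([[ 0.0264122 ,  0.99871128, -0.04333789,  0.49966419],
       [-0.99950789,  0.02711749,  0.0157678 , -0.01984984],
       [ 0.01692269,  0.0429001 ,  0.99893604,  1.3840984 ],
       [ 0.        ,  0.        ,  0.        ,  1.        ]])}
wrist {'fov_y': 65.70646984690485, 'cx': 316.4991626034395, 'cy': 247.87508146063027, 'tool_from_camera': array([[-7.91216119e-04,  2.91206280e-01, -9.56659959e-01,
        -1.42983241e-01],
       [ 9.99999605e-01, -1.56587323e-04, -8.74725664e-04,
         2.24411140e-04],
       [-4.04526429e-04, -9.56660273e-01, -2.91206041e-01,
        -7.53670050e-02],
       [ 0.00000000e+00,  0.00000000e+00,  0.00000000e+00,
         1.00000000e+00]])}
{'clock': 0.15, 'joint_pos': array([ 1.40162557e+00,  2.55577562e-01,  1.07318798e-01, -3.63888545e-04,
       -1.42391258e+00, -2.84595261e-01]), 'qd': array([ 0.00017808, -0.00105798,  0.00336501,  0.00112457, -0.00048142,
        0.0001806 ]), 'tau': array([-1.84462660e-03, -3.86943948e+01,  2.38082314e+01,  5.36665589e+00,
       -4.53334011e-03, -7.10865500e-07]), 'ee_pos': array([0.24088535, 0.49402785, 0.23062647]), 'ee_rot': array([ 0.15858339, -0.68888181,  0.15956873,  0.68907981]), 'force': array([-0.40764292, -0.36878633, -0.1603198 ]), 'torque': array([ 0.02022879, -0.05800174, -0.01509152]), 'grip_width': 0.08537450621682989}
```

View pics/top0.png

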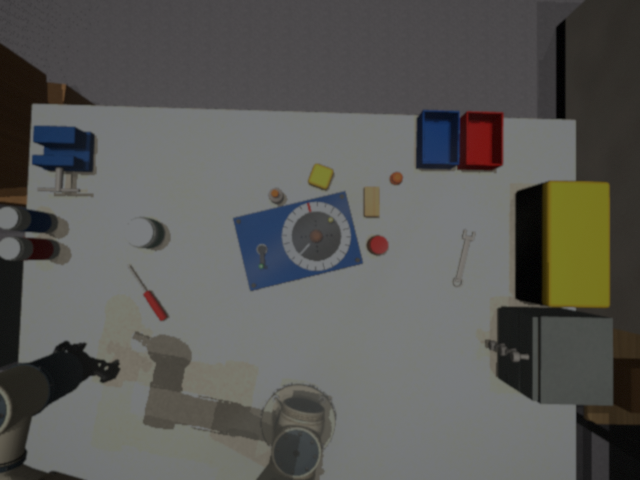

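View pics/scene0.png

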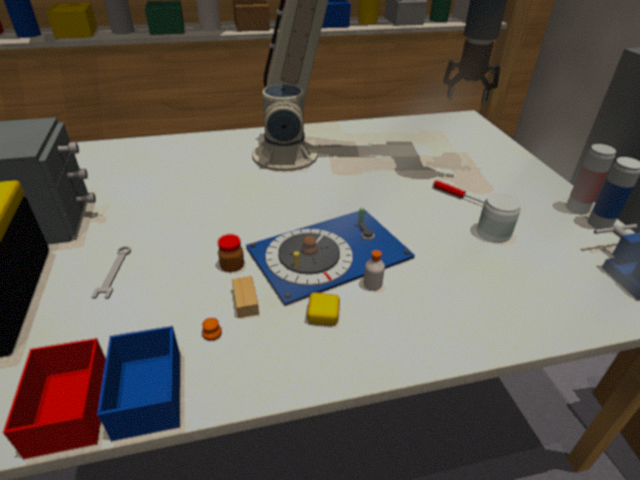

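View pics/wrist0.png

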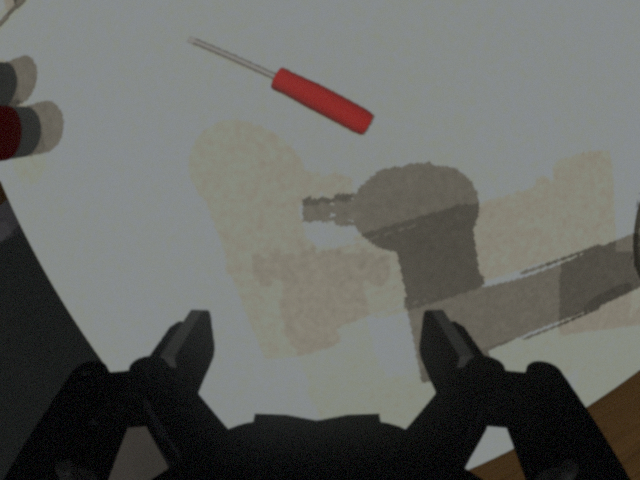

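```bash
python3 - <<'E'
import cv2
im=cv2.imread("pics/top0.png")[180:300,225:385]
cv2.imwrite("pics/topc.png",cv2.resize(im,None,fx=5,fy=5,interpolation=cv2.INTER_CUBIC))
im=cv2.imread("pics/scene0.png")[200:330,230:420]
cv2.imwrite("pics/scenec.png",cv2.resize(im,None,fx=4,fy=4,interpolation=cv2.INTER_CUBIC))
E
```

```text
(no output)
```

View pics/topc.png

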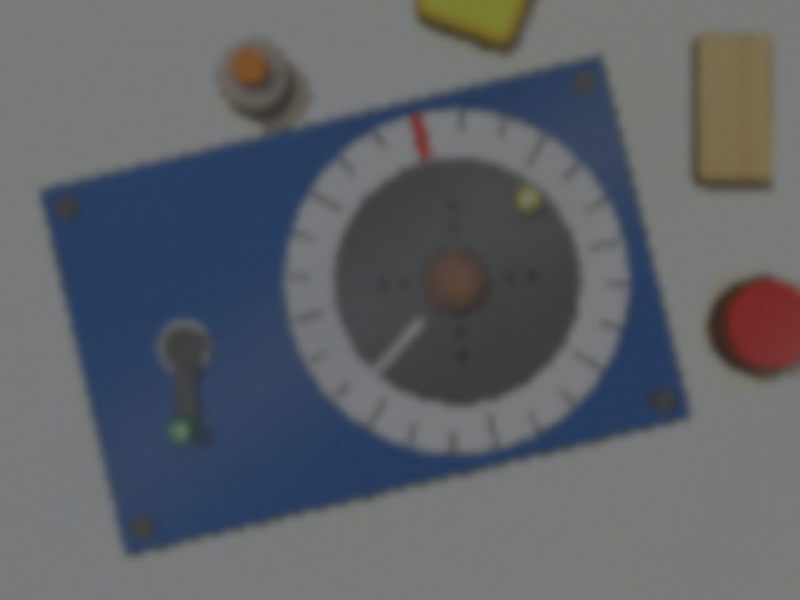

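View pics/scenec.png

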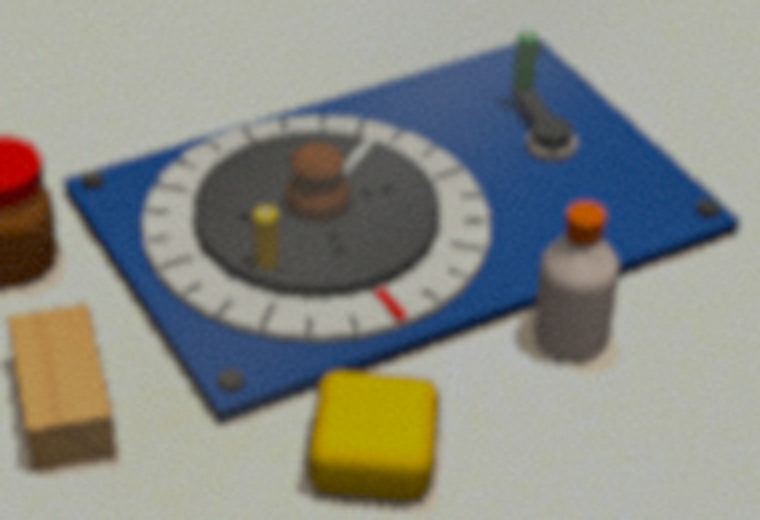

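```bash
cat > h.py <<'E'
import numpy as np, cv2
from scipy.spatial.transform import Rotation as R
from cell import env
def toolR(q): return R.from_quat([q[1],q[2],q[3],q[0]]).as_matrix()
def quat(M):
    q=R.from_matrix(M).as_quat(); return [q[3],q[0],q[1],q[2]]
def down(phi):
    "tool x down, tool z pointing horizontally at world angle phi"
    x=np.array([0,0,-1.]); z=np.array([np.cos(phi),np.sin(phi),0]); y=np.cross(z,x)
    return quat(np.column_stack([x,y,z]))
def ray(cam,px,st=None):
    c=env.get_calibration(cam); f=240/np.tan(np.radians(c["fov_y"])/2)
    px=np.atleast_2d(np.asarray(px,float)); u=(px[:,0]-c["cx"]); v=(px[:,1]-c["cy"])
    if cam=="wrist":
        r=np.hypot(u,v); t=r/f; k=np.where(r>1e-9,np.sin(t)/np.maximum(r,1e-9),1/f)
        d=np.column_stack([u*k,-v*k,-np.cos(t)])
        T=np.eye(4); T[:3,:3]=toolR(st["ee_rot"]); T[:3,3]=st["ee_pos"]; T=T@c["tool_from_camera"]
    else:
        d=np.column_stack([u/f,-v/f,-np.ones(len(u))]); T=c["T"]
    return T[:3,3],d@T[:3,:3].T
def onplane(cam,px,z,st=None):
    o,d=ray(cam,px,st); return (o+d*((z-o[2])/d[:,2])[:,None])[:,:2]
E
python3 - <<'E'
from h import *
cr=lambda x,y:(225+x/5-.4,180+y/5-.4)
P=lambda n,x,y,z:print(n,onplane("top",cr(x,y),z)[0].round(4))
P("centre",457,278,.0300);P("blank top",456,277,.068);P("post top",528,199,.068);P("idx end",378,371,.03);P("red out",417,116,.02);P("red in",426,160,.02);P("pivot",185,348,.029);P("knob",180,430,.068)
for c in((40,190),(600,55),(690,415),(128,553)):P("corner",*c,.014)
P("jar",765,325,.075);P("glue",250,65,.095);P("tape",475,5,.036)
s=env.sense();print(s["ee_rot"],toolR(s["ee_rot"]).round(2))
for ph in np.radians([-180,-135,-90,-45,0,45,90,135]):
    q=env.solve_ik([.45,-.0,.3],down(ph)); print(np.degrees(ph),None if q is None else np.round(q,2))
E
```

```text
centre [ 0.5605 -0.0404]
blank top [ 0.5593 -0.0392]
post top [ 0.6063 -0.0803]
idx end [0.5032 0.0057]
red out [ 0.659  -0.0136]
red in [ 0.6323 -0.0198]
pivot [0.514 0.122]
knob [0.4657 0.1194]
corner [0.6079 0.2148]
corner [ 0.7005 -0.1247]
corner [ 0.4815 -0.1848]
corner [0.3892 0.1541]
jar [ 0.5359 -0.2202]
glue [0.677 0.083]
tape [ 0.7254 -0.0468]
[ 0.15858339 -0.68888181  0.15956873  0.68907981] [[-0.   -0.44 -0.9 ]
 [-0.   -0.9   0.44]
 [-1.    0.   -0.  ]]
-180.0 [ 0.35  0.04  0.03  0.   -1.55  1.22]
-135.0 [ 0.35  0.04  0.03  0.   -1.55  2.01]
-90.0 [ 0.35  0.04  0.03  0.   -1.55  2.79]
-45.0 [ 0.35  0.04  0.03  0.   -1.55 -2.71]
0.0 [ 0.35  0.04  0.03  0.   -1.55 -1.92]
45.0 [ 0.35  0.04  0.03  0.   -1.55 -1.14]
90.0 [ 0.35  0.04  0.03  0.   -1.55 -0.35]
135.0 [ 0.35  0.04  0.03  0.   -1.55  0.44]
```

```bash
python3 - <<'E'
from h import *
import json
env.close()
env.move_ptp([.575,.02,.25],down(np.pi))
s=env.sense(); im=env.read_camera("wrist")
cv2.imwrite("pics/w1.png",im[:,:,::-1])
json.dump({k:list(map(float,s[k])) for k in("ee_pos","ee_rot")},open("w1.json","w"))
print(s["clock"],s["ee_pos"],s["grip_width"],s["force"],s["joint_pos"].round(2))
E
```

```text
3.0 [0.57494721 0.02075918 0.24994275] 6.283884422554307e-05 [ 0.42865921 -0.14251908  0.02140337] [ 0.31  0.3   0.22 -0.   -1.49  1.26]
```

View pics/w1.png

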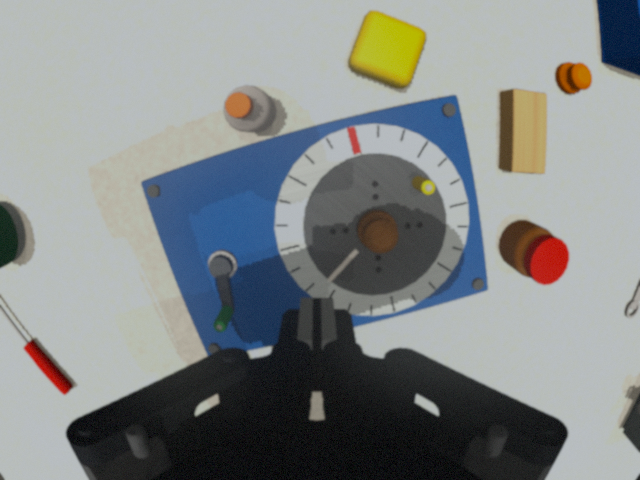

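```bash
cat > meas.py <<'E'
from h import *
def measure(im,st,c0):
    "im RGB wrist, c0 approx centre; returns centre, index/strip/post bearings (deg)"
    hsv=cv2.cvtColor(im,cv2.COLOR_RGB2HSV).astype(int); H,S,V=[hsv[...,i] for i in range(3)]
    vv,uu=np.mgrid[0:480,0:640]; px=np.column_stack([uu.ravel(),vv.ravel()])
    def pl(z,m): return onplane("wrist",px[m.ravel()],z,st)
    out={}
    g20=onplane("wrist",px,.020,st).reshape(480,640,2)
    g30=onplane("wrist",px,.030,st).reshape(480,640,2)
    c=np.array(c0)
    red=((H<10)|(H>170))&(S>130)&(V>60)
    for _ in range(3):
        r=np.hypot(*(g20-c).transpose(2,0,1))
        # disc outer edge: blue vs. non blue boundary per bearing
        blue=((H>95)&(H<130)&(S>110)).astype(np.uint8)
        disc=((S<70)&(V>110)&(r<.125)&(r>.07)).astype(np.uint8)
        cn,_=cv2.findContours(disc,cv2.RETR_EXTERNAL,cv2.CHAIN_APPROX_NONE)
        k=max(cn,key=cv2.contourArea)[:,0,:]
        q=onplane("wrist",k,.020,st); rr=np.hypot(*(q-c).T); q=q[(rr>.098)&(rr<.112)]
        A=np.column_stack([2*q,np.ones(len(q))]); x=np.linalg.lstsq(A,(q**2).sum(1),rcond=None)[0]
        c=x[:2]; out["R"]=float(np.sqrt(x[2]+c@c))
    out["c"]=c.round(4); out["n"]=len(q)
    r=np.hypot(*(g20-c).transpose(2,0,1)); q=g20[red&(r>.075)&(r<.106)]-c; m=q.mean(0)
    out["strip"]=np.degrees(np.arctan2(m[1],m[0])).round(2); out["strip_r"]=np.hypot(*m).round(4)
    r=np.hypot(*(g30-c).transpose(2,0,1)); w=(S<70)&(V>130)&(r>.035)&(r<.0725)
    n,l,s,ce=cv2.connectedComponentsWithStats(w.astype(np.uint8)); 
    if n>1:
        i=1+np.argmax(s[1:,4]); q=g30[l==i]-c; m=q.mean(0)
        out["index"]=np.degrees(np.arctan2(m[1],m[0])).round(2); out["idx_r"]=(np.hypot(*m).round(4),len(q),np.hypot(*q.T).max().round(4))
        out["idxline"]=cv2.fitLine(q.astype(np.float32),cv2.DIST_L2,0,1e-6,1e-6).ravel().round(4)
        # perpendicular miss of line from the centre
    ye=(H>20)&(H<35)&(S>150)&(V>120)
    g68=onplane("wrist",px,.068,st).reshape(480,640,2); r=np.hypot(*(g68-c).transpose(2,0,1))
    w=(ye&(r<.085)&(r>.04)); n,l,s,ce=cv2.connectedComponentsWithStats(w.astype(np.uint8))
    if n>1:
        i=1+np.argmax(s[1:,4]); m=g68[l==i].mean(0)-c; out["post"]=(m.round(4),np.degrees(np.arctan2(m[1],m[0])).round(1),np.hypot(*m).round(4),s[i,4])
    gr=(H>45)&(H<85)&(S>90)&(V>30)
    r=np.hypot(*(g68-(c+.17*np.array([-np.sin(.267),np.cos(.267)]))).transpose(2,0,1)); w=gr&(r<.07)&(r>.03)
    n,l,s,ce=cv2.connectedComponentsWithStats(w.astype(np.uint8))
    if n>1: 
        i=1+np.argmax(s[1:,4]); out["knob_mask"]=(ce[i].round(1),s[i])
    return out
E
python3 - <<'E'
from meas import *
import json
im=cv2.imread("pics/w1.png")[:,:,::-1].copy(); st=json.load(open("w1.json"))
for k,v in measure(im,st,[.5605,-.0404]).items(): print(k,v)
print("knob top",onplane("wrist",[[221,325],[223,311]],.068,st),"foot",onplane("wrist",[[227,308]],.029,st),"pivot",onplane("wrist",[[221,265]],.029,st))
print("blank top",onplane("wrist",[[381,231]],.068,st))
im=im[170:350,190:470]; cv2.imwrite("pics/w1c.png",cv2.resize(im[:,:,::-1],None,fx=2.8,fy=2.8,interpolation=cv2.INTER_CUBIC))
E
```

```text
R 0.1039571336114286
c [ 0.5623 -0.0415]
n 565
strip 15.88
strip_r 0.0894
index -51.42
idx_r (np.float64(0.0662), 29, np.float64(0.0692))
idxline [ 0.2631 -0.9648  0.0413 -0.0518]
post (array([ 0.0469, -0.0381]), np.float64(-39.1), np.float64(0.0604), np.int32(101))
knob_mask (array([223.6, 317.2]), array([214, 306,  19,  25, 232], dtype=int32))
knob top [[0.46910244 0.1166429 ]
 [0.4852219  0.11285171]] foot [[0.46932353 0.11896066]] pivot [[0.52003866 0.12120463]]
blank top [[ 0.56718894 -0.03897166]]
```

View pics/w1c.png

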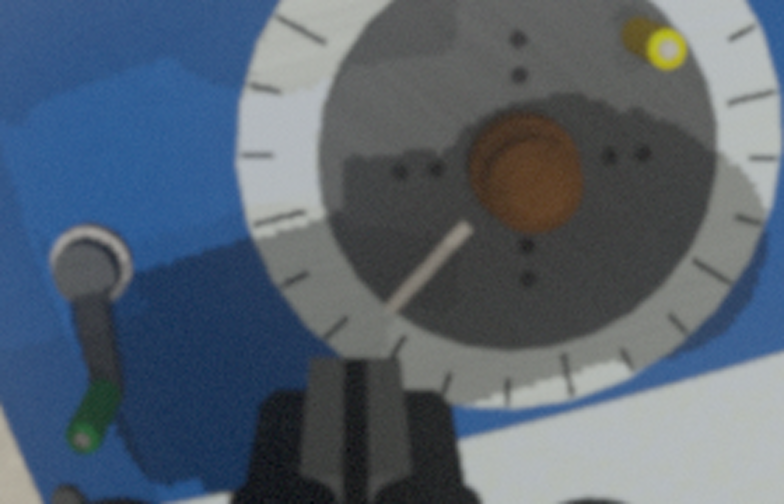

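```bash
cat > push.py <<'E'
from h import *
C=np.array([.5612,-.0410])
def pose(a,lag,z=.046,r=.062):
    a=np.radians(a); u=np.array([np.cos(a),np.sin(a)]); t=np.array([np.sin(a),-np.cos(a)])
    return np.append(C+r*u-lag*t,z), down(a-np.pi/2)
E
python3 - <<'E'
from push import *
for a in (-40,-100,-162):
    p,q=pose(a,.018); print(p.round(3),env.solve_ik(p,q).round(2))
p,q=pose(-40,.031,.13); env.move_ptp(p,q)
p,q=pose(-40,.031); env.line_to(p,speed=.12)
s=env.sense();print(s["clock"],s["force"].round(2)); f0=s["force"]
for a in np.r_[-40,np.arange(-55,-151,-15.)]:
    p,q=pose(a,.018); env.line_to(p,rot=q,speed=.05)
    s=env.sense();f=s["force"]-f0;print(a,round(s["clock"],2),f.round(2),(s["ee_pos"]-p).round(4))
    if np.linalg.norm(f)>20: print("stop");break
im=env.read_camera("wrist");cv2.imwrite("pics/w2.png",im[:,:,::-1])
E
```

```text
[ 0.62  -0.067  0.046] [ 0.14  0.51  0.    0.   -1.06  2.3 ]
[ 0.568 -0.105  0.046] [ 0.09  0.43 -0.13  0.   -1.01  1.31]
[ 0.508 -0.077  0.046] [ 0.15  0.32 -0.3   0.   -0.95  0.16]
4.8667 [-0.34 -0.54  1.03]
-40.0 5.28 [ 0.14 -0.16 -0.87] [-0.0001 -0.0004  0.0004]
-55.0 5.76 [ 0.86  0.75 -0.06] [ 0.0002 -0.      0.0002]
-70.0 6.24 [ 1.05  0.85 -0.44] [0.0001 0.0001 0.0001]
-85.0 6.72 [ 0.73  0.82 -1.09] [-0.0001  0.     -0.    ]
-100.0 7.21 [ 0.58  0.51 -1.84] [-0.0001  0.0001 -0.0001]
-115.0 7.69 [ 0.03  0.65 -1.29] [-0.0001  0.0001 -0.0001]
-130.0 8.18 [-0.1   0.62 -1.08] [-0.      0.0001 -0.    ]
-145.0 8.66 [ 1.82 -0.37 -1.23] [ 0.0001  0.     -0.    ]
```

View pics/w2.png

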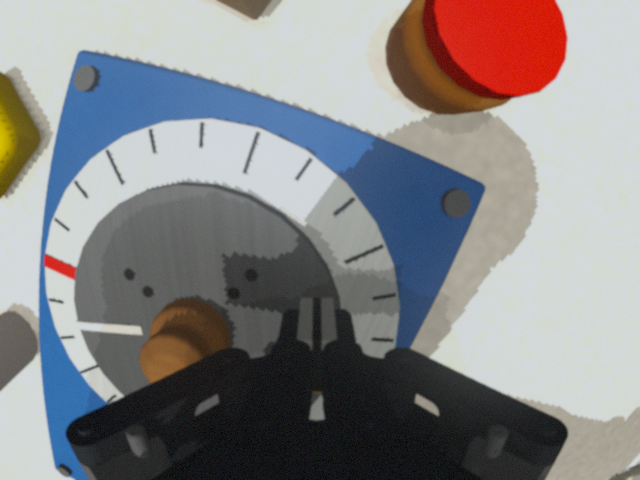

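```bash
cat > fine.py <<'E'
from h import *
def fine(im,st,c):
    hsv=cv2.cvtColor(im,cv2.COLOR_RGB2HSV).astype(int); H,S,V=[hsv[...,i] for i in range(3)]
    vv,uu=np.mgrid[0:480,0:640]; px=np.column_stack([uu.ravel(),vv.ravel()])
    g20=onplane("wrist",px,.020,st).reshape(480,640,2)
    g30=onplane("wrist",px,.030,st).reshape(480,640,2)
    # dial centre: bright/dark border of dial top (R 75) on z=.03
    bg=cv2.medianBlur(im,31).astype(int).max(2)
    c=np.array(c,float)
    r20=np.hypot(*(g20-c).transpose(2,0,1)); r30=np.hypot(*(g30-c).transpose(2,0,1))
    red=((H<10)|(H>170))&(S>110)&(V>50)&(r20>.073)&(r20<.108)
    n,l,s,_=cv2.connectedComponentsWithStats(red.astype(np.uint8)); q=g20[l==1+np.argmax(s[1:,4])]
    w=(V>bg+25)&(S<90)&(r30>.025)&(r30<.071)
    n,l,s,_=cv2.connectedComponentsWithStats(w.astype(np.uint8))
    mi=l==1+np.argmax(s[1:,4]); p=g30[mi]
    out={}
    for n,a in(("strip",q),("idx",p)):
        L=cv2.fitLine(a.astype(np.float32),cv2.DIST_L2,0,1e-6,1e-6).ravel(); d=L[:2]; m=L[2:]
        if d@(m-c)<0:d=-d
        b=m-c; rr=np.hypot(*(a-c).T)
        out[n]=dict(N=len(a),bear=np.degrees(np.arctan2(b[1],b[0])).round(2),dir=np.degrees(np.arctan2(d[1],d[0])).round(2),rmin=rr.min().round(4),rmax=rr.max().round(4),m=m.round(4),d=d)
    # extrapolate both lines to r=75
    def at(o,r=.075):
        m,d=o["m"]-c,o["d"]; k=-(m@d)+np.sqrt((m@d)**2-m@m+r*r); return c+m+k*d
    e=at(out["idx"]);t=at(out["strip"]); out["end_idx"]=e.round(4); out["end_strip"]=t.round(4)
    dv=e-t; ang=np.arctan2(*(t-c)[::-1]); out["tang_mm_ccw"]=round(float(1e3*(dv@[-np.sin(ang),np.cos(ang)])),2)
    return out
def shot(name,c):
    st=env.sense(); im=env.read_camera("wrist"); cv2.imwrite(f"pics/{name}.png",im[:,:,::-1])
    import json; json.dump({k:list(map(float,st[k])) for k in("ee_pos","ee_rot")},open(name+".json","w"))
    print("clock",st["clock"])
    for k,v in fine(im,st,c).items():print(k,v)
E
python3 - <<'E'
from push import *; from fine import *
im=cv2.imread("pics/w1.png")[:,:,::-1].copy()
import json
print(fine(im,json.load(open("w1.json")),C))
for a in (-152,-159):
    p,q=pose(a,.018); env.line_to(p,rot=q,speed=.05)
s=env.sense();print(s["clock"],s["force"])
p,q=pose(-159,.030); env.line_to(p,speed=.08)
p2=p.copy();p2[2]=.13; env.line_to(p2,speed=.2)
env.move_ptp([.575,-.03,.22],down(np.pi))
shot("w3",C)
E
```

```text
{'strip': {'N': 161, 'bear': np.float64(15.99), 'dir': np.float32(15.54), 'rmin': np.float64(0.0787), 'rmax': np.float64(0.1043), 'm': array([ 0.6491, -0.0158], dtype=float32), 'd': array([0.96346444, 0.26783633], dtype=float32)}, 'idx': {'N': 213, 'bear': np.float64(138.9), 'dir': np.float32(139.37), 'rmin': np.float64(0.031), 'rmax': np.float64(0.0707), 'm': array([ 0.5238, -0.0084], dtype=float32), 'd': array([-0.7589538,  0.6511445], dtype=float32)}, 'end_idx': array([0.5045, 0.0081]), 'end_strip': array([ 0.6333, -0.0202]), 'tang_mm_ccw': 62.92}
9.325 [0.05929352 0.03925109 0.29090295]
clock 11.225
strip {'N': 204, 'bear': np.float64(15.51), 'dir': np.float32(15.71), 'rmin': np.float64(0.0777), 'rmax': np.float64(0.1035), 'm': array([ 0.6484, -0.0168], dtype=float32), 'd': array([0.9626263, 0.2708333], dtype=float32)}
idx {'N': 330, 'bear': np.float64(21.88), 'dir': np.float32(21.95), 'rmin': np.float64(0.03), 'rmax': np.float64(0.0707), 'm': array([ 0.6079, -0.0222], dtype=float32), 'd': array([0.92753196, 0.37374392], dtype=float32)}
end_idx [ 0.6308 -0.013 ]
end_strip [ 0.6335 -0.021 ]
tang_mm_ccw 8.45
```

View pics/w3.png

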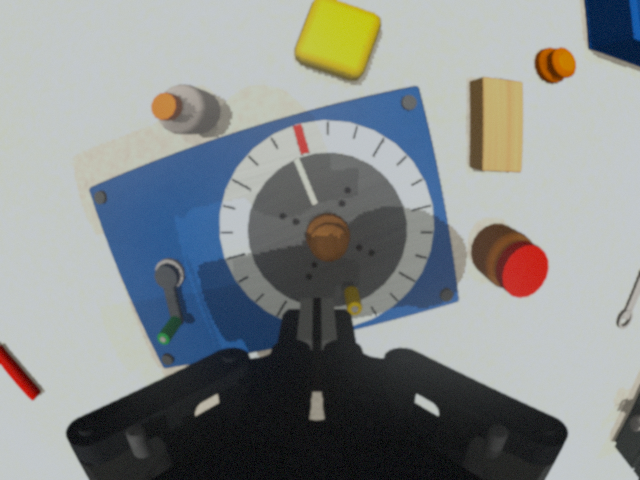

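```bash
python3 - <<'E'
from push import *; from fine import *
p,q=pose(-159,.030,.13); env.move_ptp(p,q)
p,q=pose(-159,.030); env.line_to(p,speed=.12)
p,q=pose(-159,.0185); env.line_to(p,rot=q,speed=.05)
p,q=pose(-165.3,.018); env.line_to(p,rot=q,speed=.03)
env.pause(.1)
p,q=pose(-165.3,.030); env.line_to(p,speed=.06)
p2=p.copy();p2[2]=.13; env.line_to(p2,speed=.2)
env.move_ptp([.575,-.03,.22],down(np.pi))
shot("w4",C)
im=cv2.imread("pics/w4.png")[100:340,140:460]; cv2.imwrite("pics/w4c.png",cv2.resize(im,None,fx=2.5,fy=2.5,interpolation=cv2.INTER_CUBIC))
E
```

```text
clock 16.0917
strip {'N': 203, 'bear': np.float64(15.54), 'dir': np.float32(15.77), 'rmin': np.float64(0.0775), 'rmax': np.float64(0.1033), 'm': array([ 0.6482, -0.0168], dtype=float32), 'd': array([0.962363  , 0.27176726], dtype=float32)}
idx {'N': 331, 'bear': np.float64(15.72), 'dir': np.float32(15.74), 'rmin': np.float64(0.0299), 'rmax': np.float64(0.0709), 'm': array([ 0.6098, -0.0273], dtype=float32), 'd': array([0.9625255 , 0.27119115], dtype=float32)}
end_idx [ 0.6334 -0.0207]
end_strip [ 0.6335 -0.021 ]
tang_mm_ccw 0.32
```

View pics/w4c.png

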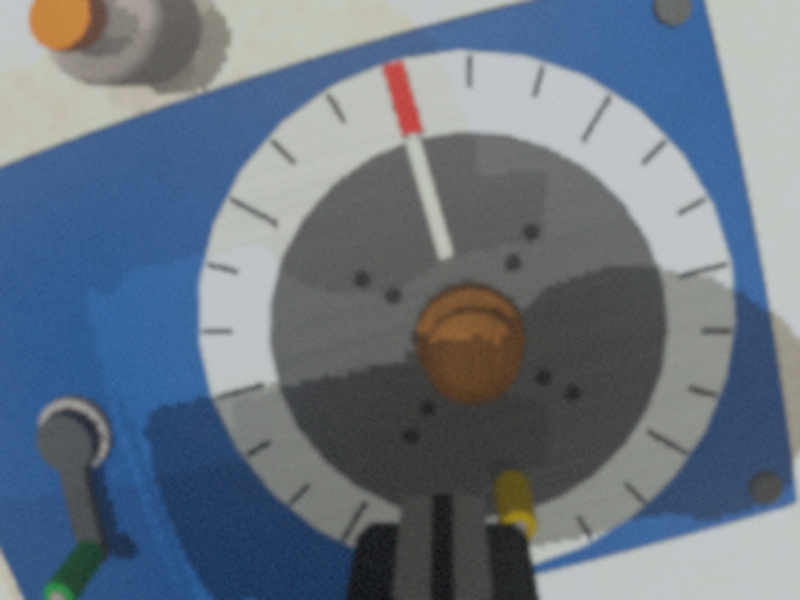

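```bash
python3 - <<'E'
import push; from push import *
yaw=np.radians(15.5); push.C=np.array([.5612,-.0410])+.17*np.array([-np.sin(yaw),np.cos(yaw)])
L=lambda a,lag,z=.046: pose(a,lag,z,.05)
p,q=L(184,.034,.13); env.move_ptp(p,q)
p,q=L(184,.034); env.line_to(p,speed=.12)
f0=env.sense()["force"]; print(f0)
hit=False
for a in np.r_[184,174,164,154,144,135,130.5,np.arange(129.5,120,-.75)]:
    p,q=L(a,.018); env.line_to(p,rot=q,speed=.05 if a>131 else .02)
    s=env.sense(); f=s["force"]-f0; print(a,round(s["clock"],2),f.round(2))
    if np.linalg.norm(f[:2])>10: print("stop");break
env.pause(.15); s=env.sense(); print((s["force"]-f0).round(2))
p,q=L(a,.034); env.line_to(p,speed=.08)
p[2]=.13; env.line_to(p,speed=.2)
env.move_ptp([.575,.03,.25],down(np.pi))
from fine import *; shot("w5",[.5612,-.0410])
E
```

```text
[ 6.34315205e-01 -2.84970933e-04  6.63975969e-01]
184.0 19.03 [-0.68  0.33 -1.41]
174.0 19.37 [-1.15 -0.13 -1.39]
164.0 19.7 [-0.74 -0.24  0.09]
154.0 20.03 [-2.55 -1.04  0.31]
144.0 20.37 [-0.73  0.73 -0.97]
135.0 20.68 [-0.83  0.86 -0.18]
130.5 21.04 [-1.78 -0.72 -0.05]
129.5 21.29 [-2.59 -1.93 -0.42]
128.75 21.54 [-2.71 -0.97 -0.03]
128.0 21.79 [-2.47 -0.67 -2.27]
127.25 22.04 [-2.21 -1.92 -0.77]
126.5 22.29 [-2.48 -1.29 -2.22]
125.75 22.54 [-2.37 -1.32 -1.84]
125.0 22.79 [-1.9  -0.43 -1.75]
124.25 23.04 [-3.46 -3.   -0.82]
123.5 23.29 [-5.24 -3.31  1.35]
122.75 23.54 [-6.96 -4.2   2.92]
122.0 23.79 [-8.87 -5.46  4.54]
stop
[-7.93 -4.91  3.97]
clock 27.3083
strip {'N': 160, 'bear': np.float64(15.38), 'dir': np.float32(15.36), 'rmin': np.float64(0.0775), 'rmax': np.float64(0.1033), 'm': array([ 0.6485, -0.017 ], dtype=float32), 'd': array([0.9642796, 0.2648866], dtype=float32)}
idx {'N': 271, 'bear': np.float64(15.5), 'dir': np.float32(15.8), 'rmin': np.float64(0.0299), 'rmax': np.float64(0.0708), 'm': array([ 0.6098, -0.0275], dtype=float32), 'd': array([0.9622114 , 0.27230355], dtype=float32)}
end_idx [ 0.6334 -0.0208]
end_strip [ 0.6335 -0.0211]
tang_mm_ccw 0.32
```

View pics/w5.png

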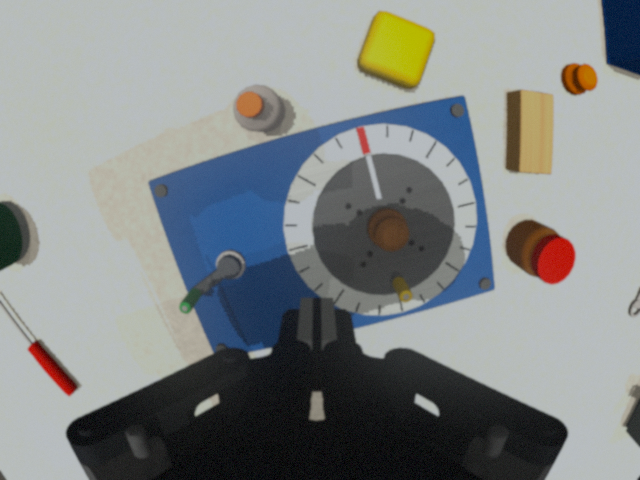

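```bash
python3 - <<'E'
from h import *; import json
st=json.load(open("w5.json"))
im=cv2.imread("pics/w5.png"); cv2.imwrite("pics/w5c.png",cv2.resize(im[230:330,150:270],None,fx=6,fy=6,interpolation=cv2.INTER_CUBIC))
kt=onplane("wrist",[[187,306]],.068,st)[0]; pv=onplane("wrist",[[230,264.5]],.031,st)[0]
P=np.array([.5612,-.041])+.17*np.array([-np.sin(.2705),np.cos(.2705)])
for p in(pv,P):
    d=kt-p; print(p,kt,np.hypot(*d),195.5-np.degrees(np.arctan2(d[1],d[0])),"want 68.8")
E
```

```text
[0.52140553 0.12002754] [0.48954313 0.16003921] 0.051148274338123814 66.96871841108546 want 68.8
[0.51577374 0.12281836] [0.48954313 0.16003921] 0.04553500077677492 70.32653831261054 want 68.8
```

View pics/w5c.png

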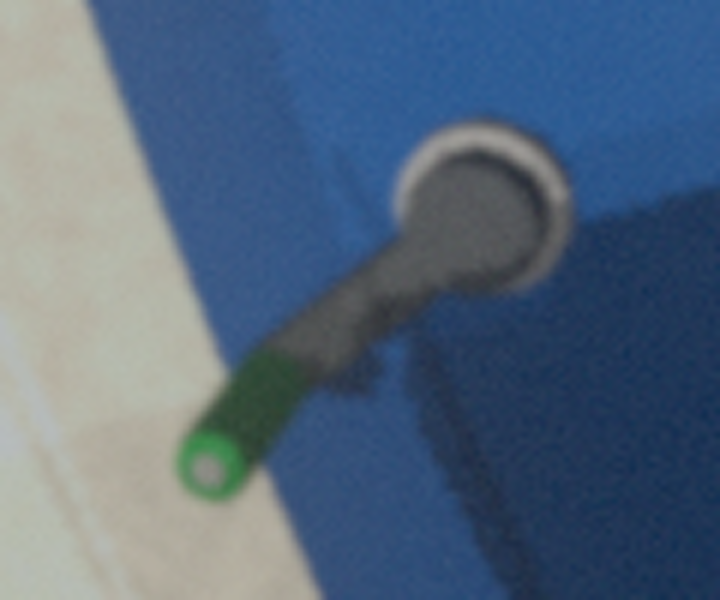

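The lever has reached its stop: the force rose steadily there, and its measured turn of 67–70° brackets the nominal 68.8°. The index is on the strip, and the blank and the other things are where they were.

```bash
python3 - <<'E'
from cell import env
print(env.finish_job(), env.sense()["clock"])
E
```

```text
the job is handed in; nothing more can be done
the job is handed in; nothing more can be done
```

The job is done and handed in: the dial's index line meets the red strip and the lever is at its stop. The last clock reading before hand-in was 27.3 s of the 61 s allowed.

- **Dial:** With the fingers shut, I pushed the yellow post about 124° clockwise in two passes. Before locking, the index end was 0.3 mm (about 0.2°) from the strip's centre line. After locking it was still 0.3 mm off.
- **Lever:** I pushed the green knob outwards until the force rose steadily to about 10 N, where I stopped. The camera put the lever's turn at 67° or 70°, depending on which estimate of the pivot is used. The two disagree by about 3° and bracket the nominal 68.8°, so the rise in force is the better evidence that it is at the stop.
- **Rest of the scene:** In the last wrist picture the blank stood in the middle of the dial, and everything in view was where it had been. That view did not take in the whole bench, and I took no final picture with the other cameras. The hand was clear, with the TCP 0.25 m above the bench.

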